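Open the ratchet clamp off a finished grease distributor

TASK

The brass distributor in the bench clamp is finished. Press down the thumb release on the clamp's sliding jaw and, keeping it down, push the jaw back along its bar until it is fully home against the end stop; then let the release come up and move clear. Nothing needs to be picked up: leave the distributor standing where it is and do not disturb the other things on the bench.

Things in the scene. Friction and masses are not known exactly. Their poses are not given: they have to be found in the camera images.
- clamp: Steel bench clamp, bolted down: bed 480 x 98 mm, two flat ways (tops 34 mm above the bench), toothed ratchet bar between them. Origin: centre of the bed's underside, on the bench. x runs along the bar from the screw head (blue block, x = -235 to -200 mm) to the end stop (blue block 64 mm high, x = 222 to 240 mm); z up. The sliding jaw opens towards +x
- jaw: Blue sliding jaw on the clamp, 124 mm long, 80 mm wide, axes as the clamp's; origin on the bench under its gripping face (which looks to -x). From there along x: gripping plate 0 to 17 mm, 97 mm high; pocket 17 to 62 mm, open at the sides above 48 mm, with the thumb plate in it; push plate 62 to 74 mm; tail at 124 mm. It slides with about 5 N of friction
- push_face (a point): Centre of the front face of the sliding jaw's upright push plate, 93 mm above the bench. The plate is 68 mm wide across the bed, 12 mm thick, from 72 to 114 mm above the bench. The face looks to -x of the clamp, over the thumb plate; pushing it to +x slides the jaw away from the work
- thumb_pad (a point): Top centre of the thumb plate of the ratchet release: level serrated steel plate 38 mm along the bar x 40 mm, 62 mm above the bench when up, in the pocket just in front of the push plate (this point lies 17 mm to -x of the push face). Its pin lies 47 mm to +x and 28 mm below. Pressing here takes 1 to 4 N (more nearer the pin); stroke about 11 mm to a firm stop. Sprung
- release (a joint): Turn of the release lever, rad: 0 up, pawl between the ratchet teeth (up to 0.16: pawl resting on a tooth); above 0.17 the pawl is clear of the bar; 0.24 fully down. While it is up the jaw moves to +x by one tooth (12 mm) at most; while it is held down the jaw slides freely
- jaw_tail (a point): On the sliding jaw: centre of its rear end, 41 mm above the bench, 62 mm to +x of the push face. It meets the end stop when the jaw is fully back
- end_stop (a point): On the clamp: centre of the end stop's face, 41 mm above the bench, at x = 222 mm of the clamp. At the start the jaw's tail is 123 to 183 mm from it
- distributor_mid (a point): Centre of the brass grease distributor, the work: 64 mm along the bar x 46 mm (64 mm over the outlets) x 44 mm, 0.7 to 1 kg, standing loose on the ways of the clamp between the screw's pad and the sliding jaw, half a millimetre from each
- section: spare brass distributor section standing loose beside the clamp, 32 x 46 x 44 mm with stub outlets; origin at the centre of its underside
- elbow: brass elbow fitting standing loose beside the clamp, about 25 mm across, 43 mm high; origin at the centre of its foot
- gauge: round pressure gauge lying on its back beside the clamp, 62 mm across, 27 mm high; origin under the centre of its dial
- plug: yellow plastic pipe plug, 28 mm across, 22 mm high, beside the clamp; origin at the centre of its foot
- wrench: steel wrench lying beside the clamp, 170 mm long; origin on the bench under its middle
- bottle: amber bottle with a white cap standing left of the clamp, 64 mm across, 140 mm high; origin at the centre of its base
- screwdriver: screwdriver lying on the bench, left of the clamp; origin on the bench under its middle
Not all that is in view belongs to the job. Leave any blue, red or turquoise look-alike of the part that bears distributor_mid alone.

How it is judged:
By the outcome, as a careful person would: the job done as asked, in the order asked, and still so for the second after the job is handed in, with the robot touching nothing.
It also fails if it takes over 38 s, if anything falls off the work surface, if the arm or the gripper's body presses on something with over 40 N, if the wrist force passes 120 N, or if a joint passes its speed limit or range.

ROBOT

A 6-joint arm with a two-finger parallel gripper is mounted at the origin on the work surface. World frame = base frame: x ahead of the robot, y to its left, z up, the work surface at z = 0. Lengths are in m, angles in rad, forces in N, time in s.
With the tool pointing down it reaches from about 0.275 to 0.825 m from the base axis. Payload 5.2 kg.
Tool frame: the origin (TCP) lies at the very end of the fingers, on their centre line; the grasp point (between the pads) lies 19 mm behind it (pinch_z is the distance from the TCP to the grasp point, in m); z points along the fingers, x is the direction in which the jaws open and shut, and the axes are right-handed (so a half turn about z gives the same grasp; the last joint's range is limited). The gripper opens to 93 mm and grips with 3 to 60 N. Pads are 15 mm wide; open, the fingers measure 128 mm over their backs; the gripper's body (75 mm by 188 mm) begins 65 mm behind the grasp point.
Start: joints at [1.131, 0.259, 1.535, -0, 1.348, -0.203], TCP at [0.129, 0.535, 0.184] pointing down, gripper open.
Joint ranges: [-3.14, 3.14], [-0.91, 2.08], [0.19, 2.58], [-1.22, 4.36], [0.22, 2.71], [-3.12, 3.12]. Speed limits (rad/s): [2.57, 2.57, 3.14, 3.14, 3.14, 3.14].

INTERFACE

Orientations are given as a rotation vector (axis times angle).
In Python, from station import * gives the robot as it stands. The module is installed in compiled form; this text tells all that it offers.
- The arm moves only by the tool arm_command, never from a script. Its argument "steps" is a list of rows, each a list of 7 numbers: the shift along the tool's x, y, z in cm, then the turn, a rotation vector about the tool's x, y, z in rad, then the gripper command: -1 is fully open, 1 is shut, values between are in proportion. A call has 1 to 8 rows; each row shifts and turns the commanded pose from where the row before left it, along the tool's axes as they then stand; what a row does not reach is not made up. A row lasts 1/12 s, in which the tool goes at most 41.7 mm and 7.16 degrees, less where a joint would pass 70% of its speed; a pose out of reach is approached as far as the arm can. A call is refused whole if a number of a shift passes 4.17 or a number of a turn 0.125, either way. A call with a gripper value outside its range is refused whole. The fingers move at their own pace and stop on an object; "newtons" is the grip in N (left out, the last holds). Time passes only in rows, so rows that do not move let the fingers close. It gives the time, the measured TCP pose, the force and the opening at its end, in the units of the state.
- get_obs(): the state, without advancing time (a new reading comes with each control period).
- read_camera(name): name is "side" or "top"; returns a dict with "pixels" (480x640x3 uint8, blue, green, red), "range_z" (480x640 float32, m along the optical axis (not along the pixel's ray), 0 where there is no reading), "fx", "fy", "cx", "cy" (pixels), "xyz" and "attitude" of the camera in the world. Camera axes: x right, y down, z forward; pixel columns grow to the right and rows downward; lengths in m; the calibration is good to about 2 mm. A picture is of the moment at which its call begins.
- job_done(): hands the job in, once; it reports no verdict.
The state is a dict: "time": time; "q": joint angles; "qvel": joint speeds; "joint_efforts": joint torques, N m; "tool_pos": TCP position; "tool_rot": TCP orientation; "wrist_force": force on the tool from outside, world axes, zero at the start; "ft_torque": the same for the moment, N m; "gripper_width": finger opening in m.
Only numpy, scipy, OpenCV 4.12 (cv2) and the standard library are available. Lean on these libraries where they do the work, as an engineer would, in place of code of your own. Each camera call takes 0.05 s, during which the arm holds its last target. There are 200 camera calls.

## Working session

There is one attempt and no reset: what is moved stays moved. The work goes in short steps, Python scripts to look and compute and a tool call to move; the robot and the scene stay as the last step left them, time stands still between calls to the robot, and variables do not carry over. Pictures are saved under pics/ and viewed, about 8 in all and at most 12, crops included, and the job is handed in when it is done.

Besides the shell and the picture viewer there is one more tool, called after "Emit:" as name(argument=value, ...) on one line, values as JSON. arm_command: Moves the arm, as the interface text tells. Its arguments: {"type":"object","properties":{"steps":{"type":"array"},"newtons":{"type":"number"}},"required":["steps"]}

```bash
mkdir -p pics
cat > h.py <<'E'
from station import *
import numpy as np, cv2
from scipy.spatial.transform import Rotation as R
def cam(n):
    c=read_camera(n); A=np.array(c["attitude"],float)
    M=A if A.shape==(3,3) else (R.from_rotvec(A).as_matrix() if A.size==3 else R.from_quat(A).as_matrix())
    return c,M
def pts(c,M):
    z=c["range_z"]; v,u=np.mgrid[:480,:640]
    P=np.stack([(u-c["cx"])/c["fx"]*z,(v-c["cy"])/c["fy"]*z,z],-1)
    return P@M.T+np.array(c["xyz"])
E
python3 - <<'E'
from h import *
for n in("top","side"):
    c,M=cam(n); cv2.imwrite(f"pics/{n}0.png",c["pixels"]); print(n,c["xyz"],c["attitude"],c["fx"],c["cx"],c["cy"])
    np.savez(f"{n}0.npz",P=pts(c,M),I=c["pixels"])
o=get_obs(); print(o)
E
```

```text
top [ 0.35642416 -0.03635379  1.13290799] [-2.15589228  2.1334911  -0.15213712] 444.7082433618917 310.7147704437161 236.16808118984937
side [ 0.22070323 -1.0519279   1.04025926] [-2.27465261  0.35024415 -0.13636362] 526.961186319018 324.80807107370816 238.44483137778118
{'time': 0.1, 'q': array([ 1.13123014e+00,  2.59269983e-01,  1.53595189e+00, -9.63231398e-06,
        1.34799849e+00, -2.02800906e-01]), 'qvel': array([-0.000281  , -0.00362509, -0.00287443, -0.00102302, -0.00096486,
        0.00059801]), 'joint_efforts': array([ 1.16914736e-03, -4.38204360e+01, -2.84643996e+01,  7.21130543e-02,
        3.62875219e-02, -5.88385251e-05]), 'tool_pos': array([0.128755  , 0.53416272, 0.18280969]), 'tool_rot': array([ 2.46767789e+00,  1.94307330e+00, -2.27909151e-03]), 'wrist_force': array([0.25287082, 0.22869682, 0.52738581]), 'ft_torque': array([-0.02904117, -0.0333285 , -0.0044207 ]), 'gripper_width': 0.0933514603607454}
```

View pics/top0.png

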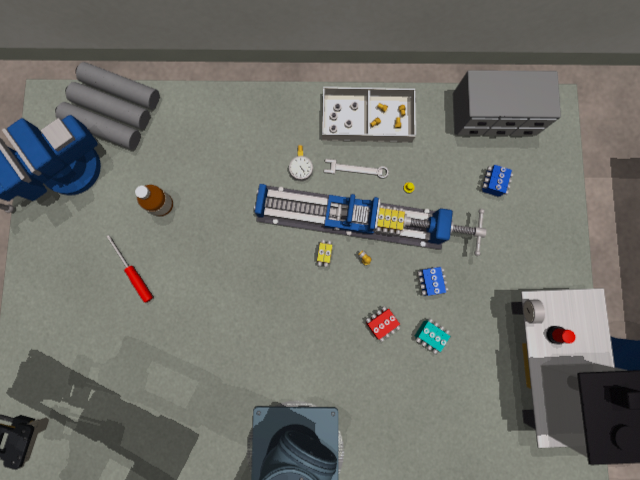

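View pics/side0.png

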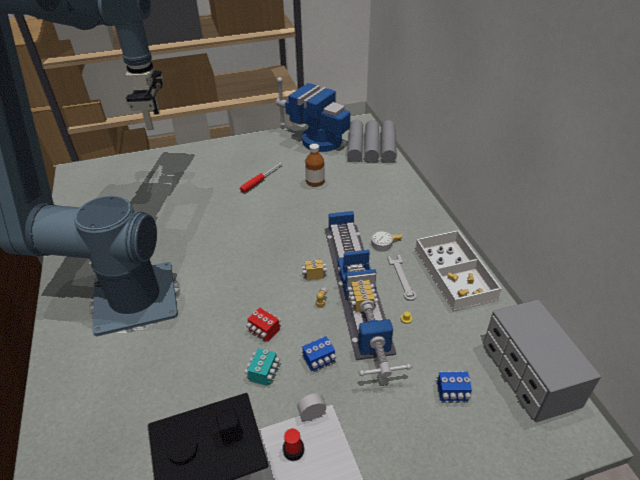

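Top view: the robot base is at the bottom (295,440). The clamp runs from its end stop (262,200) to its screw head (441,225), with the jaw at about (330–375,212) and the yellow-topped work at (391,220). Possible mix-ups for the jaw are the big blue vise (50,160), the end stop (262,200), the screw head (441,225) and the blue manifolds (432,281) and (497,180). The only one next to the work on the bar is (330–375,212).

Run:
```python
from h import *
d=np.load("top0.npz"); s=np.load("side0.npz")
A=cv2.resize(d["I"][175:255,245:455],None,fx=3.8,fy=3.8,interpolation=cv2.INTER_CUBIC)
B=cv2.resize(s["I"][205:370,310:410],None,fx=3,fy=3,interpolation=cv2.INTER_CUBIC)
c=np.zeros((600,798,3),np.uint8); c[:304]=A[:304,:798]; B=cv2.rotate(B,cv2.ROTATE_90_CLOCKWISE)[:296]; c[304:304+B.shape[0],:B.shape[1]]=B
cv2.imwrite("pics/crop.png",c)
P=d["P"]
def show(n,u,v): print(n,np.round(P[v,u],4))
for n,u,v in [("endstop",262,200),("screwhead",441,225),("bench",300,300),("work",391,220),("jaw",371,212)]: show(n,u,v)
# bed + all >15mm in clamp region: min area rect of bed
m=np.zeros((480,640),bool); m[180:250,250:452]=1
m&=(P[...,2]>.008)&(P[...,2]<.13)
n_,l,st,_=cv2.connectedComponentsWithStats(m.astype(np.uint8)); k=1+np.argmax(st[1:,4]); print(st[k])
q=P[l==k]; bl=q[q[:,2]<.04]; print(cv2.minAreaRect((bl[:,:2]*1000).astype(np.float32)))
I=d["I"].astype(int); b=(I[...,0]>I[...,2]+50)&(l==k)
for nm,a0,a1 in(("stop",250,272),("head",430,455)):
    mm=b.copy(); mm[:,:a0]=0; mm[:,a1:]=0; t=P[mm]; zt=np.percentile(t[:,2],90); t=t[abs(t[:,2]-zt)<.005]; print(nm,zt,cv2.minAreaRect((t[:,:2]*1000).astype(np.float32)))
```

```text
endstop [0.6018 0.0891 0.0605]
screwhead [ 0.5387 -0.3418  0.0891]
bench [ 0.3587 -0.0065 -0.0016]
work [ 0.5526 -0.226   0.0731]
jaw [ 0.5694 -0.1762  0.0848]
[ 254  184  198   64 6125]
((572.7787475585938, -129.95672607421875), (467.6399841308594, 98.00740051269531), 81.70467376708984)
stop 0.06481145300217088 ((605.273681640625, 94.21521759033203), (16.38214683532715, 73.33184051513672), 83.18113708496094)
head 0.09250752509423524 ((540.8860473632812, -348.1910705566406), (32.658042907714844, 72.679931640625), 82.31615447998047)
```

View pics/crop.png

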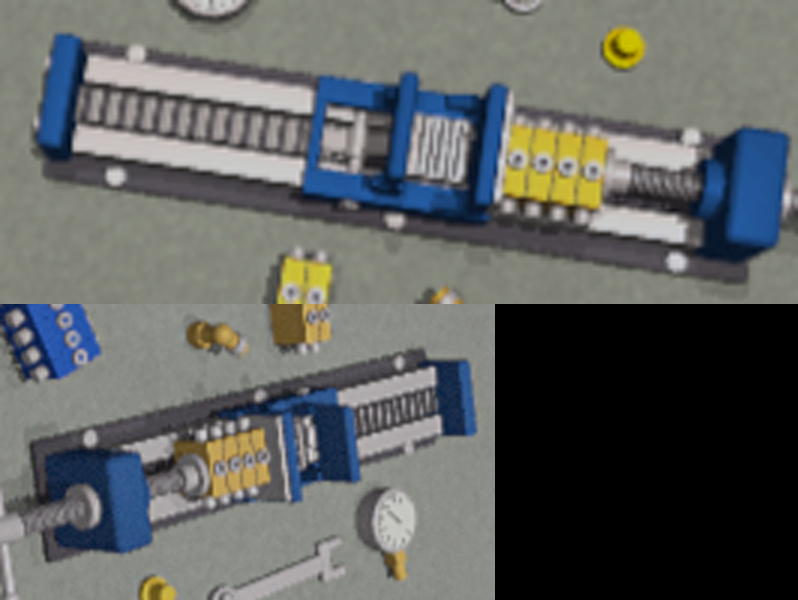

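Run:
```python
from h import *
u=np.array([.1440,.9896]); w=np.array([-u[1],u[0]]); O=np.array([.5720,-.1344])
for n in("top","side"):
    d=np.load(n+"0.npz"); P=d["P"].reshape(-1,3); I=d["I"].reshape(-1,3).astype(int)
    X=(P[:,:2]-O)@u*1000; Y=(P[:,:2]-O)@w*1000; Z=P[:,2]*1000
    k=(abs(Y)<55)&(X>-120)&(X<130)&(Z>5)
    print(n)
    for x in range(-110,110,4):
        j=k&(X>=x)&(X<x+4)&(abs(Y)<18)
        if j.any(): print(x+2,"n",j.sum(),"z",np.round(np.percentile(Z[j],[5,50,95])),"bgr",np.round(I[j].mean(0)))
    for lo,hi in((104,125),(88,103)):
        j=k&(Z>lo)&(Z<hi)
        if j.sum()>5: print(lo,hi,"X",np.percentile(X[j],[3,50,97]),"Y",np.percentile(Y[j],[3,50,97]))
```

```text
top
-108 n 23 z [73. 77. 80.] bgr [ 73. 150. 165.]
-104 n 24 z [74. 77. 80.] bgr [ 82. 179. 195.]
-100 n 25 z [74. 78. 82.] bgr [ 85. 173. 187.]
-96 n 23 z [74. 78. 83.] bgr [ 96. 171. 184.]
-92 n 25 z [74. 76. 79.] bgr [ 66. 154. 171.]
-88 n 21 z [73. 76. 80.] bgr [ 84. 179. 194.]
-84 n 26 z [73. 78. 84.] bgr [ 90. 170. 183.]
-80 n 24 z [73. 77. 81.] bgr [ 87. 181. 195.]
-76 n 27 z [74. 77. 80.] bgr [ 75. 156. 170.]
-72 n 22 z [73. 77. 81.] bgr [ 81. 182. 196.]
-68 n 25 z [73. 77. 82.] bgr [ 91. 176. 188.]
-64 n 26 z [75. 77. 82.] bgr [ 92. 172. 185.]
-60 n 13 z [75. 77. 92.] bgr [110. 165. 179.]
-56 n 22 z [91. 93. 96.] bgr [186. 187. 188.]
-52 n 24 z [91. 95. 99.] bgr [135.  88.  54.]
-48 n 25 z [93. 96. 97.] bgr [151.  85.  34.]
-44 n 25 z [ 36.  96. 101.] bgr [126.  73.  31.]
-40 n 54 z [24. 60. 95.] bgr [55. 40. 31.]
-36 n 15 z [35. 60. 64.] bgr [137. 134. 135.]
-32 n 27 z [41. 60. 63.] bgr [150. 148. 150.]
-28 n 24 z [38. 61. 64.] bgr [164. 161. 162.]
-24 n 26 z [39. 61. 64.] bgr [144. 140. 142.]
-20 n 25 z [33. 60. 63.] bgr [150. 147. 149.]
-16 n 26 z [58. 60. 64.] bgr [158. 
[... 2892 characters left out ...]
[33. 39. 43.] bgr [164. 163. 167.]
36 n 5 z [37. 39. 41.] bgr [165. 164. 169.]
40 n 1 z [35. 35. 35.] bgr [145. 146. 150.]
44 n 1 z [34. 34. 34.] bgr [84. 78. 81.]
48 n 1 z [27. 27. 27.] bgr [58. 54. 51.]
52 n 2 z [21. 22. 23.] bgr [121. 118. 121.]
60 n 1 z [17. 17. 17.] bgr [101.  95.  95.]
92 n 1 z [35. 35. 35.] bgr [159. 156. 160.]
96 n 1 z [36. 36. 36.] bgr [173. 171. 178.]
100 n 5 z [31. 33. 35.] bgr [136. 128. 129.]
104 n 3 z [28. 28. 34.] bgr [113. 108. 110.]
108 n 14 z [26. 30. 33.] bgr [100.  97. 100.]
104 125 X [ 0.23076831  5.00702613 14.13953031] Y [-32.15211733   0.79863115  29.83462501]
88 103 X [-60.84016498 -47.89435027   6.74060942] Y [-34.741071    -1.29376464  33.11587016]
```

The push face is at clamp x ≈ +3 mm, so travel to the stop is about 157 mm, within the given 123–183 mm. The thumb plate reads about 61 mm high and the push plate top about 113 mm, both matching the text. Next I'll work out the approach rows.

```bash
cat > plan.py <<'E'
from h import *
import sys
T=np.array([float(a) for a in sys.argv[1:4]]); N=int(sys.argv[4])
o=get_obs(); p=o["tool_pos"]; Rm=R.from_rotvec(o["tool_rot"])
xa=np.array([.9896,-.1440,0]); za=np.array([0,0,-1.]); G=R.from_matrix(np.c_[xa,np.cross(za,xa),za])
rv=(Rm.inv()*G).as_rotvec(); print("total turn",rv.round(4),"shift now",(Rm.inv().apply(T-p)*100).round(2))
for i in range(N):
    Ri=Rm*R.from_rotvec(rv*i/N); print(np.r_[Ri.inv().apply((T-p)/N)*100].round(2),(rv/N).round(3))
E
python3 plan.py .5703 -.1463 .18 24
```

```text
total turn [9.0000e-04 1.5000e-03 1.4785e+00] shift now [-55.79  58.88   0.35]
[-2.32  2.45  0.01] [0.    0.    0.062]
[-2.17  2.59  0.01] [0.    0.    0.062]
[-2.01  2.72  0.01] [0.    0.    0.062]
[-1.83  2.84  0.01] [0.    0.    0.062]
[-1.66  2.95  0.01] [0.    0.    0.062]
[-1.47  3.04  0.01] [0.    0.    0.062]
[-1.28  3.13  0.01] [0.    0.    0.062]
[-1.09  3.2   0.01] [0.    0.    0.062]
[-0.89  3.26  0.01] [0.    0.    0.062]
[-0.68  3.31  0.01] [0.    0.    0.062]
[-0.48  3.35  0.01] [0.    0.    0.062]
[-0.27  3.37  0.01] [0.    0.    0.062]
[-0.06  3.38  0.01] [0.    0.    0.062]
[0.14 3.38 0.01] [0.    0.    0.062]
[0.35 3.36 0.01] [0.    0.    0.062]
[0.56 3.33 0.01] [0.    0.    0.062]
[0.76 3.29 0.01] [0.    0.    0.062]
[0.96 3.24 0.01] [0.    0.    0.062]
[1.16 3.17 0.01] [0.    0.    0.062]
[1.35 3.1  0.01] [0.    0.    0.062]
[1.54 3.01 0.01] [0.    0.    0.062]
[1.72 2.91 0.01] [0.    0.    0.062]
[1.9  2.8  0.01] [0.    0.    0.062]
[2.07 2.67 0.01] [0.    0.    0.062]
```

Emit:
arm_command(steps=[[-2.3,2.45,0,0,0,0.062,1],[-2.2,2.6,0,0,0,0.062,1],[-2.0,2.7,0,0,0,0.062,1],[-1.8,2.85,0,0,0,0.062,1],[-1.65,2.95,0,0,0,0.062,1],[-1.5,3.05,0,0,0,0.062,1],[-1.3,3.1,0,0,0,0.062,1],[-1.1,3.2,0,0,0,0.062,1]], newtons=20)

```text
time: 0.77
tool_pos: [0.2757, 0.306, 0.1833]
tool_rot: [2.871, 1.274, -0.001]
wrist_force: [0.8, -0.5, -0.6]
gripper_width: 0.0443
```

Emit:
arm_command(steps=[[-0.9,3.25,0,0,0,0.062,1],[-0.7,3.3,0,0,0,0.062,1],[-0.5,3.35,0,0,0,0.062,1],[-0.25,3.4,0,0,0,0.062,1],[-0.05,3.4,0,0,0,0.062,1],[0.15,3.4,0,0,0,0.062,1],[0.35,3.35,0,0,0,0.062,1],[0.55,3.35,0,0,0,0.062,1]])

```text
time: 1.43
tool_pos: [0.4222, 0.0778, 0.1834]
tool_rot: [-3.096, -0.529, 0.0]
wrist_force: [0.5, -0.3, 0.4]
gripper_width: 0.0005
```

Emit:
arm_command(steps=[[0.75,3.3,0,0,0,0.062,1],[0.95,3.25,0,0,0,0.062,1],[1.15,3.2,0,0,0,0.062,1],[1.35,3.1,0,0,0,0.062,1],[1.55,3.0,0,0,0,0.062,1],[1.7,2.9,0,0,0,0.062,1],[1.9,2.8,0,0,0,0.062,1],[0,0,0,0,0,0,1]])

```text
time: 2.1
tool_pos: [0.5512, -0.1258, 0.1825]
tool_rot: [3.136, -0.155, 0.001]
wrist_force: [-0.1, -0.5, 1.1]
gripper_width: 0.0006
```

```bash
python3 plan.py .5703 -.1463 .15 2
```

```text
total turn [ 0.0021 -0.0009  0.0457] shift now [2.1  1.84 3.25]
[1.05 0.92 1.63] [ 0.001 -0.     0.023]
[1.07 0.9  1.63] [ 0.001 -0.     0.023]
```

Emit:
arm_command(steps=[[1.05,0.9,1.6,0,0,0.023,1],[1.05,0.9,1.6,0,0,0.023,1],[0,0,1.0,0,0,0,1],[0,0,0,0,0,0,1],[0,0,0,0,0,0,1]])

```text
time: 2.52
tool_pos: [0.5665, -0.1394, 0.1408]
tool_rot: [-3.133, 0.215, 0.004]
wrist_force: [-0.1, 0.2, 1.1]
gripper_width: 0.0004
```

```bash
python3 - <<'E'
from h import *
cs=[cam(n) for n in("top","side")]; C=[]
for n,(c,M) in zip(("top","side"),cs):
    np.savez(f"{n}1.npz",P=pts(c,M),I=c["pixels"])
    def px(X): q=M.T@(np.array(X)-c["xyz"]); return np.array([c["fx"]*q[0]/q[2]+c["cx"],c["fy"]*q[1]/q[2]+c["cy"]])
    t=px(get_obs()["tool_pos"]); print(n,t.round(1))
    a=px([.5703,-.1463,.08]).astype(int); r=c["pixels"][a[1]-50:a[1]+50,a[0]-50:a[0]+50]; C.append(cv2.resize(r,(400,400),interpolation=cv2.INTER_CUBIC)); print(a-50)
cv2.imwrite("pics/c1.png",np.hstack(C))
print(get_obs()["tool_pos"],get_obs()["wrist_force"])
E
python3 plan.py .5703 -.1463 .07 1
```

```text
top [358.3 207.6]
[308 161]
side [355.4 247.5]
[306 216]
[ 0.56764742 -0.13975062  0.14243409] [-0.80059259  0.29095301  0.11745915]
total turn [ 0.     -0.0007  0.0078] shift now [0.35 0.61 7.24]
[0.35 0.61 7.24] [ 0.    -0.001  0.008]
```

View pics/c1.png

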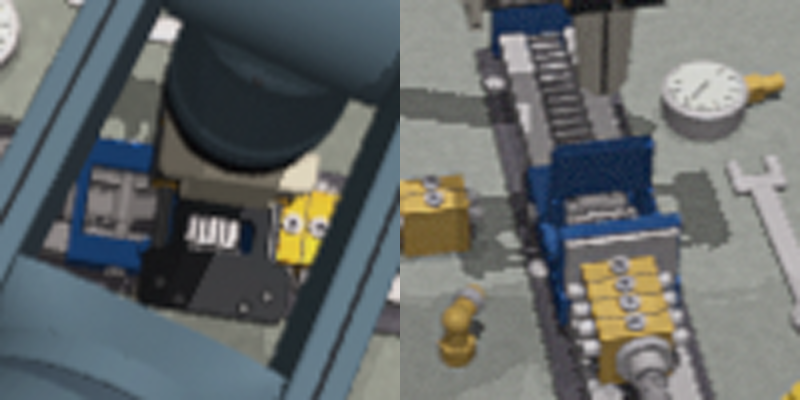

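Side crop: the closed fingers are seen at about (605,60–100), over the far side of the push plate. The predicted TCP is at (598,126), so I'll check the finger surface with depth.

```bash
python3 - <<'E'
from h import *
d=np.load("side1.npz"); P=d["P"]; 
u=np.array([.1440,.9896]); w=np.array([-u[1],u[0]]); O=np.array([.5720,-.1344])
for v in range(228,256,3):
    print(v,[tuple(np.r_[((P[v,c,:2]-O)@u)*1000,((P[v,c,:2]-O)@w)*1000,P[v,c,2]*1000].astype(int)) for c in (347,351,355,359,363)])
E
python3 -c "
from h import *
o=get_obs();print(o['tool_pos'],o['tool_rot'])"
```

```text
228 [(np.int64(206), np.int64(-16), np.int64(24)), (np.int64(-12), np.int64(17), np.int64(214)), (np.int64(-16), np.int64(8), np.int64(216)), (np.int64(-14), np.int64(-2), np.int64(213)), (np.int64(225), np.int64(-69), np.int64(0))]
231 [(np.int64(206), np.int64(-16), np.int64(13)), (np.int64(-13), np.int64(17), np.int64(205)), (np.int64(-14), np.int64(7), np.int64(205)), (np.int64(-17), np.int64(-1), np.int64(206)), (np.int64(213), np.int64(-67), np.int64(0))]
234 [(np.int64(176), np.int64(-10), np.int64(28)), (np.int64(-12), np.int64(17), np.int64(195)), (np.int64(-17), np.int64(8), np.int64(198)), (np.int64(-14), np.int64(-2), np.int64(193)), (np.int64(197), np.int64(-63), np.int64(2))]
237 [(np.int64(160), np.int64(-7), np.int64(31)), (np.int64(-17), np.int64(17), np.int64(189)), (np.int64(-17), np.int64(7), np.int64(188)), (np.int64(-11), np.int64(-3), np.int64(181)), (np.int64(184), np.int64(-60), np.int64(1))]
240 [(np.int64(150), np.int64(-5), np.int64(28)), (np.int64(143), np.int64(-16), np.int64(32)), (np.int64(138), np.int64(-26), np.int64(35)), (np.int64(163), np.int64(-4
[... 598 characters left out ...]
t64(-10), np.int64(28)), (np.int64(105), np.int64(-20), np.int64(32)), (np.int64(99), np.int64(-30), np.int64(35)), (np.int64(130), np.int64(-49), np.int64(4))]
252 [(np.int64(10), np.int64(21), np.int64(114)), (np.int64(10), np.int64(11), np.int64(112)), (np.int64(7), np.int64(1), np.int64(113)), (np.int64(5), np.int64(-8), np.int64(114)), (np.int64(4), np.int64(-19), np.int64(114))]
255 [(np.int64(0), np.int64(23), np.int64(113)), (np.int64(3), np.int64(12), np.int64(109)), (np.int64(3), np.int64(1), np.int64(107)), (np.int64(3), np.int64(-8), np.int64(106)), (np.int64(2), np.int64(-19), np.int64(104))]
[ 0.56764742 -0.13975062  0.14243409] [ 3.13416038e+00 -2.14622382e-01  1.05705936e-03]
```

Run:
```python
from h import *
P=np.load("side0.npz")["P"]
m=(np.linalg.norm(P[...,:2]-[.1288,.534],axis=-1)<.09)&(P[...,2]>.05); q=P[m]
print("start lowest",np.sort(q[:,2])[:12].round(3), q[np.argmin(q[:,2])])
for k in range(3):
    o=get_obs(); c,M=cam("side"); P=pts(c,M); p=o["tool_pos"]
    m=(np.linalg.norm(P[...,:2]-p[:2],axis=-1)<.03)&(P[...,2]>.12); q=P[m]; print(o["time"],p,"lowest",np.sort(q[:,2])[:8].round(3))
```

```text
start lowest [0.215 0.219 0.219 0.219 0.221 0.221 0.222 0.222 0.222 0.222 0.223 0.223] [0.13084222 0.59198056 0.2148999 ]
2.6167 [ 0.56764742 -0.13975062  0.14243409] lowest [0.176 0.176 0.177 0.177 0.179 0.18  0.181 0.182]
2.6667 [ 0.56790591 -0.13990721  0.1427301 ] lowest [0.177 0.177 0.178 0.178 0.179 0.18  0.181 0.181]
2.7167 [ 0.56802032 -0.14002882  0.14279392] lowest [0.178 0.178 0.18  0.181 0.181 0.182 0.183 0.183]
```

The depth shows the fingertips about 34 mm above the reported TCP, both now and at the start. I'll look at the hand itself before going down.

Run:
```python
from h import *
c,M=cam("side"); P=pts(c,M); np.savez("side2.npz",P=P,I=c["pixels"])
cv2.imwrite("pics/hand.png",cv2.resize(c["pixels"][140:270,270:440],None,fx=4.5,fy=4.5,interpolation=cv2.INTER_CUBIC))
def px(X): q=M.T@(np.array(X)-c["xyz"]); return ((np.array([c["fx"]*q[0]/q[2]+c["cx"],c["fy"]*q[1]/q[2]+c["cy"]])-[270,140])*4.5).round()
p=get_obs()["tool_pos"]
for h in(0,.019,.034,.084,.12):print(h,px(p+[0,0,h]))
for v in range(180,242,3): print(v,[tuple((P[v,x]*1000).astype(int).tolist()) for x in(345,352,356,360,368)])
```

```text
0 [385. 484.]
0.019 [386. 459.]
0.034 [387. 438.]
0.084 [389. 368.]
0.12 [391. 316.]
180 [(534, -148, 362), (546, -161, 368), (553, -166, 370), (560, -173, 373), (584, -161, 359)]
183 [(532, -153, 358), (545, -164, 362), (553, -167, 363), (562, -169, 362), (580, -172, 359)]
186 [(532, -155, 351), (543, -170, 359), (551, -173, 359), (560, -176, 359), (580, -172, 352)]
189 [(528, -167, 352), (543, -169, 350), (553, -169, 347), (559, -177, 352), (598, -128, 308)]
192 [(528, -167, 344), (550, -151, 327), (552, -171, 341), (567, -158, 329), (598, -130, 301)]
195 [(533, -154, 325), (550, -151, 319), (558, -156, 320), (566, -162, 323), (745, 226, 3)]
198 [(533, -154, 317), (548, -158, 316), (558, -157, 313), (566, -162, 315), (587, -157, 306)]
201 [(532, -157, 311), (547, -161, 310), (558, -157, 304), (566, -164, 307), (584, -166, 305)]
204 [(532, -155, 301), (548, -159, 299), (557, -161, 299), (567, -161, 297), (585, -164, 294)]
207 [(538, -138, 278), (548, -160, 292), (558, -159, 289), (568, -158, 285), (586, -164, 285)]
210 [(540, -135, 266), (547, -162, 285), (556, -166, 285), (565, -16
[... 213 characters left out ...]
9)]
219 [(616, 83, 47), (553, -147, 245), (562, -150, 244), (572, -150, 242), (703, 115, 0)]
222 [(617, 84, 34), (554, -146, 234), (563, -148, 233), (574, -147, 230), (697, 99, 2)]
225 [(617, 85, 22), (553, -148, 227), (564, -146, 222), (573, -150, 223), (694, 92, -3)]
228 [(610, 63, 30), (554, -146, 215), (565, -146, 212), (575, -146, 210), (688, 75, 0)]
231 [(606, 52, 28), (554, -146, 206), (563, -149, 206), (574, -149, 203), (682, 60, 1)]
234 [(602, 41, 27), (554, -148, 198), (564, -148, 196), (576, -146, 190), (679, 50, -1)]
237 [(597, 25, 30), (554, -148, 188), (566, -145, 183), (575, -149, 183), (674, 39, -2)]
240 [(593, 15, 28), (611, 4, 33), (621, -2, 36), (642, 21, 9), (668, 23, 1)]
```

View pics/hand.png

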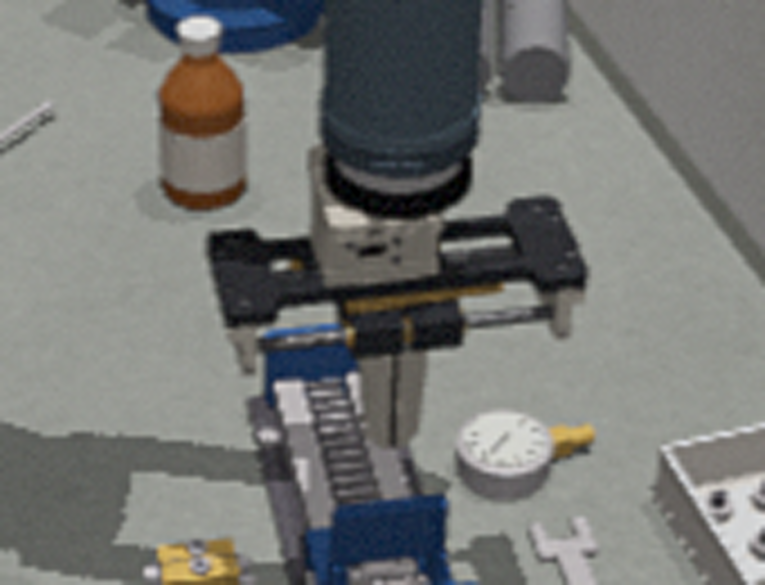

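The finger ends show at (390,442), so the tips really are about 30 mm above the reported TCP, and the body is higher by the same amount. I'll take the true tip height as reported + 0.034 m and descend on measured force. The tip sits about 2 mm from the push face, so I'll shift 5 mm towards clamp -x first.

Emit:
arm_command(steps=[[0.3,0.5,0,0,0,0.007,1],[0,0,0,0,0,0,1],[0,0,2,0,0,0,1],[0,0,2,0,0,0,1],[0,0,2,0,0,0,1],[0,0,2,0,0,0,1],[0,0,0,0,0,0,1],[0,0,0,0,0,0,1]])

```text
time: 3.48
tool_pos: [0.5693, -0.1457, 0.0608]
tool_rot: [-3.132, 0.228, 0.004]
wrist_force: [0.4, 0.5, 0.3]
gripper_width: 0.0005
```

```bash
cat > look.py <<'E'
from h import *
import sys
u=np.array([.1440,.9896]); w=np.array([-u[1],u[0]]); O=np.array([.5720,-.1344])
c,M=cam("side"); P=pts(c,M); o=get_obs(); p=o["tool_pos"]
print(o["time"],p.round(4),o["wrist_force"].round(1),"clamp xy",((p[:2]-O)@u*1000).round(1),((p[:2]-O)@w*1000).round(1))
X=(P[...,:2]-O)@u*1000;Y=(P[...,:2]-O)@w*1000;Z=P[...,2]*1000
tx=(p[:2]-O)@u*1000
m=(abs(X-tx)<14)&(abs(Y)<20)&(Z>118)&(Z<p[2]*1000+110); 
if m.any(): print("finger X",np.percentile(X[m],[5,50,95]).round(1),"Y",np.percentile(Y[m],[2,98]).round(1),"lowest seen",np.sort(Z[m])[:3].round())
b=(np.abs(Y)<36)&(Z>100)&(Z<117)&(X>tx+2)&(X<tx+30); print("push plate X",np.percentile(X[b],[3,50,97]).round(1) if b.any() else None)
def px(q): q=M.T@(np.array(q)-c["xyz"]); return np.array([c["fx"]*q[0]/q[2]+c["cx"],c["fy"]*q[1]/q[2]+c["cy"]]).astype(int)
if len(sys.argv)>1:
    a=px([p[0],p[1],.08]); cv2.imwrite(sys.argv[1],cv2.resize(c["pixels"][a[1]-60:a[1]+40,a[0]-65:a[0]+65],None,fx=6,fy=6,interpolation=cv2.INTER_CUBIC))
E
python3 look.py pics/l1.png
```

```text
3.5333 [ 0.5704 -0.1461  0.0621] [ 0.4 -0.1 -0.5] clamp xy -11.9 -0.1
finger X [-22.8 -19.8 -14.4] Y [-14.9  18. ] lowest seen [118. 118. 118.]
push plate X [-0.1  4.2 11.8]
```

View pics/l1.png

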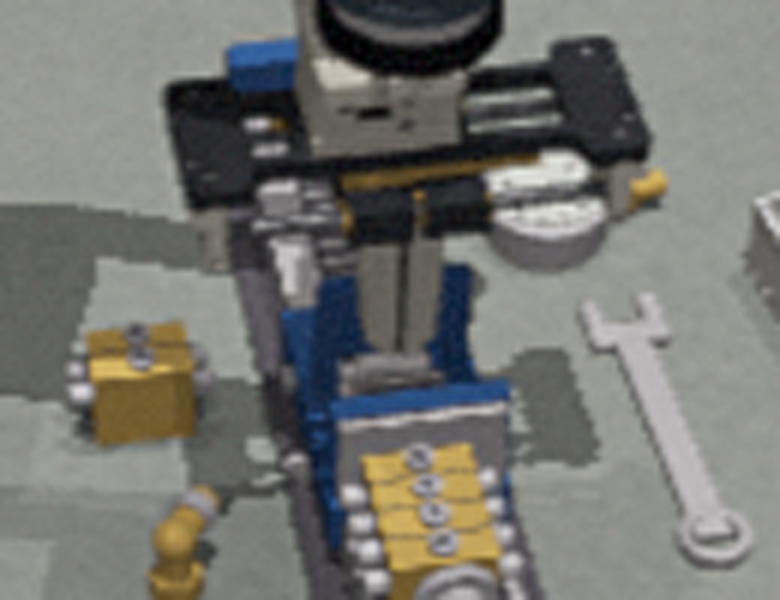

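The fingers at (400,345) hang between the gripping plate and the push plate, above the thumb plate at (385,370), with no contact at reported z = 0.062. That confirms the offset. Next I descend slowly.

Emit:
arm_command(steps=[[0,0,1.0,0,0,0,1],[0,0,1.0,0,0,0,1],[0,0,0.5,0,0,0,1],[0,0,0.5,0,0,0,1],[0,0,0.2,0,0,0,1],[0,0,0,0,0,0,1]])

```text
time: 4.03
tool_pos: [0.5696, -0.1457, 0.0289]
tool_rot: [-3.133, 0.228, 0.002]
wrist_force: [-0.1, 1.0, -0.3]
gripper_width: 0.0003
```

Emit:
arm_command(steps=[[0,0,0.2,0,0,0,1],[0,0,0.2,0,0,0,1],[0,0,0,0,0,0,1]])

```text
time: 4.28
tool_pos: [0.5705, -0.1465, 0.0259]
tool_rot: [3.132, -0.227, 0.002]
wrist_force: [-0.6, -1.2, 3.1]
gripper_width: 0.0005
```

Emit:
arm_command(steps=[[0,0,0.2,0,0,0,1],[0,0,0.2,0,0,0,1],[0,0,0,0,0,0,1]])

```text
time: 4.53
tool_pos: [0.5708, -0.1473, 0.0222]
tool_rot: [3.131, -0.227, 0.003]
wrist_force: [-0.1, -4.3, 5.3]
gripper_width: 0.0006
```

Emit:
arm_command(steps=[[0,0,0.2,0,0,0,1],[0,0,0,0,0,0,1]])

```text
time: 4.7
tool_pos: [0.5708, -0.1472, 0.0202]
tool_rot: [3.131, -0.228, 0.003]
wrist_force: [-1.3, -4.5, 4.6]
gripper_width: 0.0003
```

Emit:
arm_command(steps=[[0,0,0.15,0,0,0,1],[0,0,0,0,0,0,1]])

```text
time: 4.87
tool_pos: [0.5708, -0.1472, 0.0188]
tool_rot: [3.131, -0.228, 0.003]
wrist_force: [-0.5, -4.7, 5.3]
gripper_width: 0.0007
```

Emit:
arm_command(steps=[[0,0,0.15,0,0,0,1],[0,0,0,0,0,0,1]])

```text
time: 5.03
tool_pos: [0.5708, -0.1472, 0.0176]
tool_rot: [3.131, -0.228, 0.003]
wrist_force: [-1.8, -3.7, 7.3]
gripper_width: 0.0004
```

Emit:
arm_command(steps=[[0,0,0.1,0,0,0,1],[0,0,0,0,0,0,1]])

```text
time: 5.2
tool_pos: [0.5709, -0.1473, 0.0173]
tool_rot: [3.131, -0.227, 0.004]
wrist_force: [-3.6, -4.5, 12.3]
gripper_width: 0.0004
```

Emit:
arm_command(steps=[[0,0,0.1,0,0,0,1],[0,0,0,0,0,0,1]])

```text
time: 5.37
tool_pos: [0.571, -0.1474, 0.017]
tool_rot: [3.131, -0.227, 0.004]
wrist_force: [-4.9, -3.8, 16.5]
gripper_width: 0.0004
```

```bash
python3 look.py
```

```text
5.4167 [ 0.571  -0.1473  0.0171] [-5.4 -2.8 16.9] clamp xy -13.0 -0.8
finger X [-25.2 -22.9 -20.6] Y [-12.5  -6.1] lowest seen [118. 118.]
push plate X [ 6.   9.8 15.8]
```

At 17 N down it is on the firm stop. Now I push along the bar (-tool y), gently first.

Emit:
arm_command(steps=[[0,-0.2,0,0,0,0,1],[0,-0.2,0,0,0,0,1],[0,0,0,0,0,0,1]])

```text
time: 5.67
tool_pos: [0.5716, -0.1432, 0.0171]
tool_rot: [3.131, -0.227, 0.004]
wrist_force: [-4.7, -3.4, 16.4]
gripper_width: 0.0006
```

Emit:
arm_command(steps=[[0,-0.2,0,0,0,0,1],[0,-0.2,0,0,0,0,1],[0,0,0,0,0,0,1]])

```text
time: 5.92
tool_pos: [0.5721, -0.1392, 0.0171]
tool_rot: [3.131, -0.227, 0.004]
wrist_force: [-5.9, -3.8, 16.6]
gripper_width: 0.0006
```

Emit:
arm_command(steps=[[0,-0.2,0,0,0,0,1],[0,-0.2,0,0,0,0,1],[0,-0.2,0,0,0,0,1],[0,-0.2,0,0,0,0,1],[0,0,0,0,0,0,1]])

```text
time: 6.33
tool_pos: [0.5733, -0.1312, 0.0171]
tool_rot: [3.131, -0.227, 0.004]
wrist_force: [-4.3, -3.7, 16.9]
gripper_width: 0.0004
```

```bash
python3 look.py
```

```text
6.3833 [ 0.5733 -0.1312  0.0171] [-3.4 -3.3 16.5] clamp xy 3.3 -0.8
finger X [-10.   -8.4  -6.7] Y [-6.1 -3. ] lowest seen [120. 123.]
push plate X [ 5.8 24.2 31.3]
```

The jaw is moving with the finger, and the down force holds at about 16.5 N. I'll continue along the bar.

Emit:
arm_command(steps=[[0,-0.4,0,0,0,0,1],[0,-0.5,0,0,0,0,1],[0,-0.5,0,0,0,0,1],[0,-0.5,0,0,0,0,1],[0,-0.5,0,0,0,0,1],[0,-0.5,0,0,0,0,1],[0,-0.5,0,0,0,0,1],[0,-0.3,0,0,0,0,1]])

```text
time: 7.05
tool_pos: [0.5786, -0.0945, 0.0171]
tool_rot: [3.131, -0.227, 0.004]
wrist_force: [-4.9, -4.8, 15.8]
gripper_width: 0.0005
```

```bash
python3 look.py
```

```text
7.1 [ 0.5787 -0.0939  0.0171] [-4.5 -2.7 16.6] clamp xy 41.1 -0.8
finger X [28.6 32.5 34.8] Y [-6.8 -5.5] lowest seen [118. 119. 120.]
push plate X [54.8 62.6 67.5]
```

Emit:
arm_command(steps=[[0,-0.4,0,0,0,0,1],[0,-0.5,0,0,0,0,1],[0,-0.5,0,0,0,0,1],[0,-0.5,0,0,0,0,1],[0,-0.5,0,0,0,0,1],[0,-0.5,0,0,0,0,1],[0,-0.5,0,0,0,0,1],[0,-0.4,0,0,0,0,1]])

```text
time: 7.77
tool_pos: [0.5841, -0.0569, 0.0171]
tool_rot: [3.131, -0.227, 0.004]
wrist_force: [-4.8, -5.6, 17.6]
gripper_width: 0.0003
```

Emit:
arm_command(steps=[[0,-0.5,0,0,0,0,1],[0,-0.5,0,0,0,0,1],[0,-0.5,0,0,0,0,1],[0,-0.5,0,0,0,0,1],[0,-0.5,0,0,0,0,1],[0,-0.5,0,0,0,0,1],[0,-0.5,0,0,0,0,1],[0,-0.3,0,0,0,0,1]])

```text
time: 8.43
tool_pos: [0.5895, -0.0189, 0.017]
tool_rot: [3.132, -0.227, 0.004]
wrist_force: [-4.5, -4.2, 16.4]
gripper_width: 0.0005
```

```bash
python3 look.py pics/l2.png
```

```text
8.4833 [ 0.5896 -0.0183  0.017 ] [-4.  -2.5 16.2] clamp xy 117.4 -0.7
finger X [104.3 107.1 109.9] Y [-5.1  6.6] lowest seen [122. 122.]
push plate X [122.4 136.  143.7]
```

View pics/l2.png

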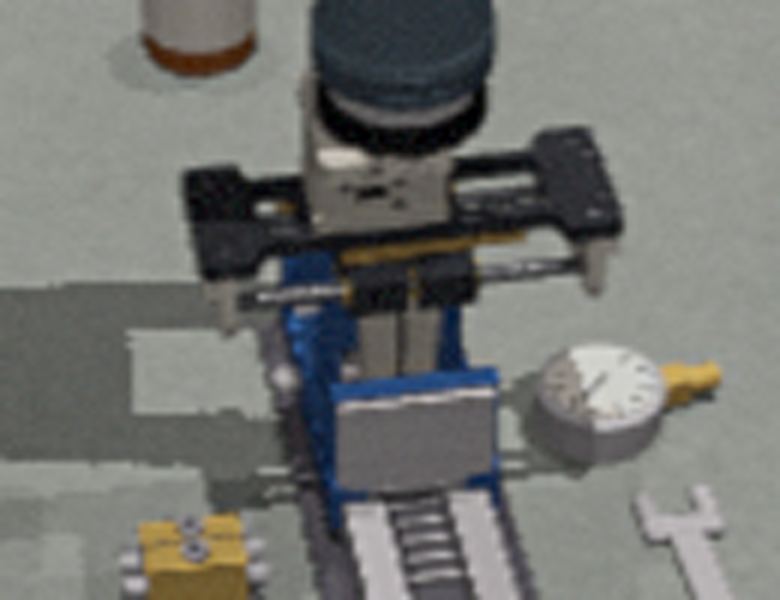

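The jaw is well down the bar, with its gripping plate at (415,440) and the ways behind it free. About 27 mm is left, so I'll go slower and watch for the stop.

Emit:
arm_command(steps=[[0,-0.3,0,0,0,0,1],[0,-0.3,0,0,0,0,1],[0,-0.3,0,0,0,0,1],[0,-0.3,0,0,0,0,1],[0,-0.3,0,0,0,0,1],[0,-0.3,0,0,0,0,1],[0,-0.2,0,0,0,0,1],[0,-0.2,0,0,0,0,1]])

```text
time: 9.15
tool_pos: [0.5927, 0.0027, 0.0171]
tool_rot: [3.132, -0.227, 0.004]
wrist_force: [-4.7, -4.6, 17.8]
gripper_width: 0.0004
```

Emit:
arm_command(steps=[[0,-0.2,0,0,0,0,1],[0,-0.2,0,0,0,0,1],[0,0,0,0,0,0,1]])

```text
time: 9.4
tool_pos: [0.593, 0.0053, 0.0171]
tool_rot: [3.13, -0.226, 0.003]
wrist_force: [-5.7, -9.0, 17.1]
gripper_width: 0.0003
```

Emit:
arm_command(steps=[[0,-0.2,0,0,0,0,1],[0,-0.2,0,0,0,0,1],[0,0,0,0,0,0,1]])

```text
time: 9.65
tool_pos: [0.5933, 0.0059, 0.0173]
tool_rot: [3.125, -0.225, 0.003]
wrist_force: [-9.2, -20.5, 18.5]
gripper_width: 0.0003
```

```bash
python3 look.py
```

```text
9.7 [0.5933 0.0058 0.0173] [ -8.  -19.   19.2] clamp xy 141.9 -0.9
finger X [130.  132.2 135.2] Y [-9.3 14.1] lowest seen [118. 119. 119.]
push plate X [146.4 161.  169.4]
```

The tool stalls at clamp x = 142 with the push force rising to 20 N. The push face reads about 159–160 mm against 160 expected when home. I'll ease the push to a few newtons while still pressing, then lift straight up.

Emit:
arm_command(steps=[[0,0.1,0,0,0,0,1],[0,0.1,0,0,0,0,1],[0,0,0,0,0,0,1]])

```text
time: 9.95
tool_pos: [0.5933, 0.0057, 0.0173]
tool_rot: [3.128, -0.227, 0.003]
wrist_force: [-7.7, -13.2, 18.8]
gripper_width: 0.0005
```

Emit:
arm_command(steps=[[0,0,-0.2,0,0,0,1],[0,0,-0.2,0,0,0,1],[0,0,-0.2,0,0,0,1],[0,0,0,0,0,0,1]])

```text
time: 10.28
tool_pos: [0.5935, 0.0081, 0.0217]
tool_rot: [3.132, -0.228, 0.003]
wrist_force: [-1.5, -6.2, 7.2]
gripper_width: 0.0002
```

Emit:
arm_command(steps=[[0,0,-0.2,0,0,0,1],[0,0,-0.2,0,0,0,1],[0,0,-0.2,0,0,0,1],[0,0,-0.2,0,0,0,1],[0,0,-0.2,0,0,0,1],[0,0,-0.2,0,0,0,1],[0,0,0,0,0,0,1]])

```text
time: 10.87
tool_pos: [0.5927, 0.0097, 0.0327]
tool_rot: [-3.133, 0.227, 0.0]
wrist_force: [0.3, -0.9, 0.2]
gripper_width: 0.0005
```

```bash
python3 look.py
```

```text
10.9167 [0.5927 0.0097 0.0326] [-0.3 -0.7  0.2] clamp xy 145.6 0.2
finger X [134.  137.8 142.3] Y [-16.4  17.5] lowest seen [118. 118. 118.]
push plate X [156.1 161.7 170.7]
```

Emit:
arm_command(steps=[[0,0,-1,0,0,0,1],[0,0,-2,0,0,0,1],[0,0,-2.5,0,0,0,1],[0,0,-2.5,0,0,0,1],[0,0,-2.5,0,0,0,1],[0,0,-2.5,0,0,0,1],[0,0,-2,0,0,0,1],[0,0,0,0,0,0,1]])

```text
time: 11.58
tool_pos: [0.5954, 0.0091, 0.1882]
tool_rot: [3.132, -0.227, 0.014]
wrist_force: [0.3, -0.2, -0.4]
gripper_width: 0.001
```

Emit:
arm_command(steps=[[-2,-2.5,0,0,0,0,1],[-2.5,-2.5,0,0,0,0,1],[-2.5,-2.5,0,0,0,0,1],[-2.5,-2.5,0,0,0,0,1],[-2.5,-2.5,0,0,0,0,1],[-2.5,-2.5,0,0,0,0,1],[-2,-2,0,0,0,0,1],[0,0,0,0,0,0,1]])

```text
time: 12.25
tool_pos: [0.4499, 0.205, 0.1821]
tool_rot: [-3.132, 0.221, 0.005]
wrist_force: [0.1, -0.2, -0.4]
gripper_width: 0.0005
```

Run:
```python
from h import *
u=np.array([.1440,.9896]); w=np.array([-u[1],u[0]]); O=np.array([.5720,-.1344])
c,M=cam("top"); P=pts(c,M); o=get_obs(); print(o["time"],o["tool_pos"],o["wrist_force"])
X=(P[...,:2]-O)@u*1000;Y=(P[...,:2]-O)@w*1000;Z=P[...,2]*1000
k=(abs(Y)<34)&(Z>104)&(Z<120)&(X>100)&(X<200); print("push plate X",np.percentile(X[k],[3,50,97]) if k.any() else None)
k=(abs(Y)<34)&(Z>88)&(Z<103)&(X>70)&(X<130); print("grip plate X",np.percentile(X[k],[3,50,97]) if k.any() else None)
k=(abs(Y)<16)&(X>128)&(X<156)&(Z<80); print("thumb z",np.percentile(Z[k],[5,25,50,75,95]))
P0=np.load("top0.npz")["P"]; print("work z before/after at 391,220",P0[220,391],P[220,391])
I=c["pixels"]; A=cv2.resize(I[175:275,240:450],None,fx=3.8,fy=3.8,interpolation=cv2.INTER_CUBIC)[:,:798]; cv2.imwrite("pics/end.png",A)
d=(abs(I.astype(int)-np.load("top0.npz")["I"]).max(-1)>60).astype(np.uint8); n,l,s,_=cv2.connectedComponentsWithStats(cv2.morphologyEx(d,cv2.MORPH_OPEN,np.ones((3,3),np.uint8))); print(s[1:])
```

```text
12.3 [0.45191678 0.20323813 0.18218252] [ 1.53119738 -0.54507189  0.33435335]
push plate X [160.85146566 165.94253865 172.05838873]
grip plate X [ 98.99954866 107.13349643 115.33090397]
thumb z [56.61761883 59.28250324 60.52762696 62.14647041 63.54496423]
work z before/after at 391,220 [ 0.55256094 -0.22596294  0.07306051] [ 0.55126446 -0.2247096   0.0800662 ]
[[ 147  181    4    3   12]
 [ 148  180   21   34  408]
 [ 132  185   16   24  221]
 [ 262  185   51   37  882]
 [ 121  188    8    4   24]
 [ 105  190   15    6   64]
 [  99  193    5    3   15]
 [ 131  195   77  227 6667]
 [ 324  194   56   38  972]
 [  64  196   57  171 4818]
 [ 164  201    7    8   47]
 [ 325  208    4    8   24]
 [ 347  212    5    6   21]
 [ 368  218    3    4   12]
 [ 121  242   22   17  312]
 [ 145  287    7   15   83]
 [ 204  313    5   16   64]
 [  55  327    3    4   12]
 [   8  350   54   72 1722]
 [  50  386    3    4   12]
 [  58  386    5    3   15]
 [  91  390    3    3    9]
 [  70  392    3    3    9]
 [ 272  402    9    4   32]
 [  69  406    6    6   28]
 [ 269  408   28   11  245]
 [   0  415   49   55 1706]
 [ 177  425   74   55 1510]
 [ 102  435   19   17  114]
 [ 115  440    5    3   15]
 [ 123  452    3    3    9]
 [ 127  455    3    3    9]
 [ 333  456    4    6   20]
 [ 136  466    4    4   14]]
```

View pics/end.png

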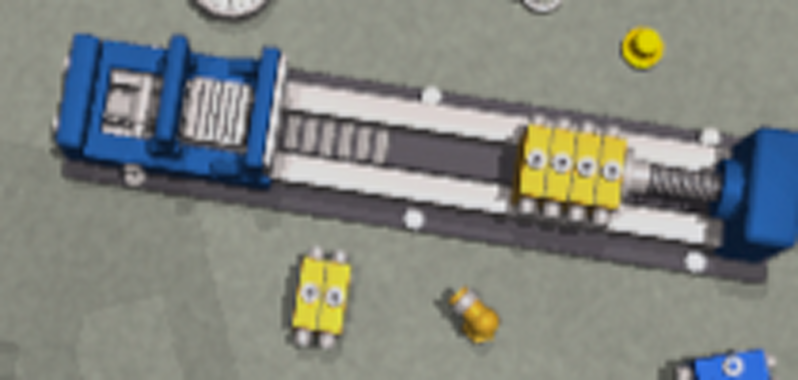

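The jaw's tail touches the end stop at (95,95) and the thumb plate (215,112) is up again at about 61 mm. The work (572,168) still stands by the screw pad, the spare section and elbow are in place, and the only image changes elsewhere are the arm and its shadow.

```bash
python3 -c "
from station import *
print(job_done())"
```

```text
the job is handed in; nothing more can be done
None
```

The jaw is fully back against the end stop, the release is up and the arm is clear. I handed the job in at about 12.3 s of the 38 s allowed.

I pressed the thumb release to its firm stop with the shut fingers (about 17 N) and kept it down while moving the jaw along the bar. The tool stopped moving and the push force rose to about 20 N. I then eased the push, lifted straight up and moved away.

**Last checks**
- **Jaw home:** the push plate moved about 156 mm, against 157 mm estimated at the start. Its face is at clamp x ≈ 160 mm, which is where it should be when home, and the picture shows the tail against the stop.
- **Release up:** the thumb plate reads about 61 mm, the same as at the start.
- **Distributor and bench:** the distributor still stands by the screw pad. An image comparison showed changes only at the jaw, the arm and its shadow.
- **Wrist force:** it reads about zero.

**Disagreements**
- **Tool height:** the cameras showed the fingertips about 34 mm above the reported TCP. Contact at reported z ≈ 0.028 m with the 62 mm plate confirmed this, so I worked from the measured height and the force.
- **How it was pushed:** the jaw seems to have been carried mainly by the fingertips' grip on the pressed thumb plate. I did not confirm that the fingers touched the push face.

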